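Snap the steel muddler into its spring clips

ROBOT

A 7-joint arm with a two-finger parallel gripper is mounted at the origin on a cart in front of the work surface, level with it; the furniture and walls round the work are solid. World frame = base frame: x ahead of the robot, y to its left, z up, the work surface at z = 0. Lengths are in m, angles in rad, forces in N, time in s.
With the tool pointing down it reaches from about 0.35 to 0.9 m from the base axis. Payload 8.1 kg.
Tool frame: the origin (TCP) lies on the centre line of the jaws, within the pads' length; the fingertips stand 19 mm ahead of it and the grasp point (between the pads) is the TCP; z points along the fingers, y is the line along which they close (so a half turn about z gives the same grasp; the last joint's range is limited). The gripper opens to 92 mm and grips with 3 to 60 N. Pads are 19 mm wide; open, the fingers measure 130 mm over their backs; the gripper's body (75 mm by 190 mm) begins 47 mm behind the grasp point.
Start: joints at [1.157, 0.434, 0.025, 1.573, -0.012, 1.134, -0.075], TCP at [0.191, -0.595, 0.246] pointing down, gripper open.
Joint ranges: [-2.62, 2.62], [-0.44, 2.09], [-1.27, 1.32], [0.08, 2.57], [-1.32, 4.46], [0.12, 2], [-2.74, 2.74]. Speed limits (rad/s): [2.22, 2.22, 3.01, 3.01, 3.14, 3.14, 3.14].

INTERFACE

Orientations are given as a unit quaternion [w, x, y, z].
In Python, from cell import get_state, capture, hand_in gives the robot as it stands.
- The arm moves only by the tool arm_command, never from a script. Its arguments are lists of equal length, an entry for each row: "gripper": the finger opening in cm, from 0 to 9.18; "slide": the shift along the tool's x, y, z in cm, a list of three; "twist": the turn about the tool's z in degrees. A call has 1 to 12 rows; each row shifts and turns the commanded pose from where the row before left it, along the tool's axes as they then stand; what a row does not reach is not made up. A row lasts 1/12 s, in which the tool goes at most 41.7 mm and 7.16 degrees, less where a joint would pass 70% of its speed; a pose out of reach is approached as far as the arm can. A call with a gripper value outside its range is refused whole. The fingers move at their own pace and stop on an object; "squeeze" is the grip in N (left out, the last holds). Time passes only in rows, so rows that do not move let the fingers close. It gives the time, the measured TCP pose, the force, the opening and the grip force at its end, in the units of the state.
- get_state(): the state, without advancing time (a new reading comes with each control period).
- capture(name): name is "scene" or "top" or "wrist"; returns a dict with "frame" (400x640x3 uint8, red, green, blue), "range_z" (400x640 float32, m along the optical axis (not along the pixel's ray), 0 where there is no reading), "fx", "fy", "cx", "cy" (pixels), "pose" (4x4, takes a point from camera to world coordinates); the wrist camera has in their place "tool_from_camera" (4x4, takes a point from camera to tool coordinates, whose origin is the TCP and whose axes are the flange's). Camera axes: x right, y down, z forward; pixel columns grow to the right and rows downward; lengths in m; the calibration is good to about 2 mm. The wrist camera is an equidistant fisheye: a pixel r from the principal point sees the ray r / f radians off the axis. A picture is of the moment at which its call begins: read the wrist's pose just before it.
- hand_in(): hands the job in; it is judged then, once.
The state is a dict: "clock": time; "joint_positions": joint angles; "joint_velocities": joint speeds; "tau": joint torques, N m; "position": TCP position; "orientation": TCP orientation; "wrist_force": force on the tool from outside, world axes, zero at the start; "torque": the same for the moment, N m; "opening": finger opening in m; "finger_force": force on a finger pad.
Only numpy, scipy, OpenCV 4.12 (cv2) and the standard library are available. Lean on these libraries where they do the work, as an engineer would, in place of code of your own. Each camera call takes 0.05 s, during which the arm holds its last target. There are 200 camera calls.

TASK

Put the straight steel muddler away in its holder: press it sideways down into both spring clips until it has snapped fully home, roughly centred between its two ends, and let go. Leave the turned wooden muddler where it lies.

Things in the scene. Friction and masses are not known exactly. Their poses are not given: they have to be found in the camera images.
- steel_muddler_mid (a point): Centre of the straight bar muddler: a plain steel cylinder, 24 mm in diameter, 180 mm long, with rounded ends (one end a black plastic foot, 22 mm long), 0.15 kg, lying loose on the worktop. The point is half-way along, on its axis (12 mm up as it lies). Its y axis runs along the cylinder, either way round; x and z turn as it rolls.
- clip_seat (a point): Where the middle of the steel muddler's axis lies when home: 45 mm above the worktop. y (level) is the direction of its axis, either way round; z up. Two C clips of spring steel, each 14 mm wide, stand 52 mm to each side along y, open to the top. Between them are 90 mm free for the fingers, down to the board 35 mm below.
- clip_holder: Dark wooden board 56 x 172 x 10 mm fixed to the worktop; origin under its centre, y along it. It carries the two clips. Their flared jaw tips, 29 mm apart, reach 65 mm above the worktop; 55 mm up is a neck 16 mm wide. Pressed straight down with about 5 to 10 N in all, the cylinder spreads the jaws and snaps in below the neck, onto a saddle.
- wood_muddler_mid (a point): Centre of the turned wooden muddler, a waisted wooden stick 187 mm long and 25 mm thick that lies on the worktop (point 12 mm above it); y runs along it. Not to be moved. (Wall cupboards hang less than 0.6 m over the worktop from about x = 0.58 m on: draw the arm in before swinging it round.)
Mind the look-alikes: they are no part of the job. What is shaped like the clip_holder but purple is not meant.

How it is judged:
On the way:
1. the gripper presses the steel muddler home: it lies in the clips while the fingers still touch it (z of steel_muddler_mid in the frame of clip_seat below 0.005 m and horizontal distance between steel_muddler_mid and clip_seat below 0.019 m and contact force between the fingers and steel_muddler above 0.5 N), for 0.1 s.
At the end, for the whole second after the job is handed in: The steel muddler is snapped into both clips: its centre within 5 mm in height (6 mm below) and 6 mm sideways of the seat, within 18 mm of it along the clips, its axis within 0.1 rad of theirs (riding on the jaws of either clip, it would be 8 mm or more too high) (z of steel_muddler_mid in the frame of clip_seat between -0.006 and 0.005 m and x of steel_muddler_mid in the frame of clip_seat between -0.006 and 0.006 m and y of steel_muddler_mid in the frame of clip_seat between -0.018 and 0.018 m and angle between the y axis of steel_muddler_mid and the y axis of clip_seat, either way round below 0.1 rad); the robot touches nothing.
It fails at once if the wooden muddler is moved by more than 40 mm (distance of wood_muddler_mid from where it was at the start of the episode above 0.04 m).
It also fails if it takes over 54 s, if anything falls off the work surface, if the arm or the gripper's body presses on something with over 40 N, if the wrist force passes 120 N, or if a joint passes its speed limit or range.

## Working session

There is one attempt and no reset: what is moved stays moved. The work goes in short steps, Python scripts to look and compute and a tool call to move; the robot and the scene stay as the last step left them, time stands still between calls to the robot, and variables do not carry over. Pictures are saved under pics/ and viewed, at most 10 in all, crops included, and the job is handed in when it is done.

Besides the shell and the picture viewer there is one more tool, called after "Emit:" as a command line: name --pt "numbers of a row" for each row, then --argument value for the rest. arm_command: Moves the arm, as the interface text tells. Its arguments: {"type":"object","properties":{"gripper":{"type":"array","items":{"type":"number"}},"slide":{"type":"array","items":{"type":"array","items":{"type":"number"}}},"twist":{"type":"array","items":{"type":"number"}},"squeeze":{"type":"number"}},"required":["gripper","slide","twist"]}

```bash
mkdir -p pics; cat > h.py <<'E'
import numpy as np,cv2
from cell import get_state,capture,hand_in
def save(c,n): cv2.imwrite('pics/'+n,c['frame'][:,:,::-1])
def pts(c):
    v,u=np.mgrid[0:400,0:640]; z=c['range_z']
    P=np.stack([(u-c['cx'])/c['fx']*z,(v-c['cy'])/c['fy']*z,z],-1)
    return P@c['pose'][:3,:3].T+c['pose'][:3,3]
E
python3 - <<'E'
from h import *
s=get_state();print(s)
a=capture('top');b=capture('scene')
np.savez('c.npz',top=a['frame'],ptop=pts(a),sc=b['frame'],psc=pts(b))
for c in(a,b):print(c['pose'].round(3).tolist(),c['fx'])
save(a,'top.png');save(b,'scene.png')
E
```

```text
{'clock': 0.0, 'joint_positions': array([ 1.15739436,  0.43523053,  0.02496406,  1.57407193, -0.01159536,
        1.13399478, -0.07507065]), 'joint_velocities': array([ 0.00081499, -0.00087644, -0.0007328 , -0.00115656, -0.00039519,
       -0.00032177,  0.00173623]), 'tau': array([ 1.05362133e-04, -6.67838788e+01,  9.85164978e-01, -3.14455998e+01,
       -6.05165237e-02,  4.28730296e-02,  1.23008590e-04]), 'position': array([ 0.19094802, -0.59462426,  0.24494989]), 'orientation': array([-7.56220328e-04,  9.87951580e-01,  1.54761325e-01, -1.90511651e-04]), 'wrist_force': array([-0.32583299,  0.24310386, -0.39279308]), 'torque': array([-0.02398127, -0.00419027,  0.01980026]), 'finger_force': 0.0, 'opening': 0.0922338069590852}
[[0.026, -0.99, 0.139, 0.224], [-1.0, -0.027, -0.005, 0.243], [0.008, -0.139, -0.99, 1.552], [0.0, 0.0, 0.0, 1.0]] 448.02977508756766
[[-0.557, -0.505, 0.659, -0.781], [-0.83, 0.353, -0.432, 1.023], [-0.015, -0.788, -0.615, 1.223], [0.0, 0.0, 0.0, 1.0]] 494.43711269386824
```

View pics/top.png

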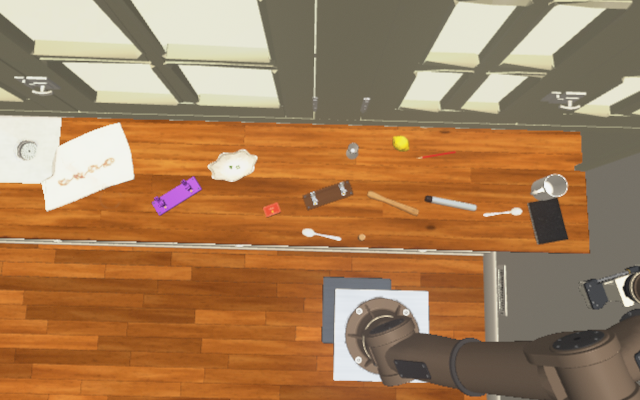

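View pics/scene.png

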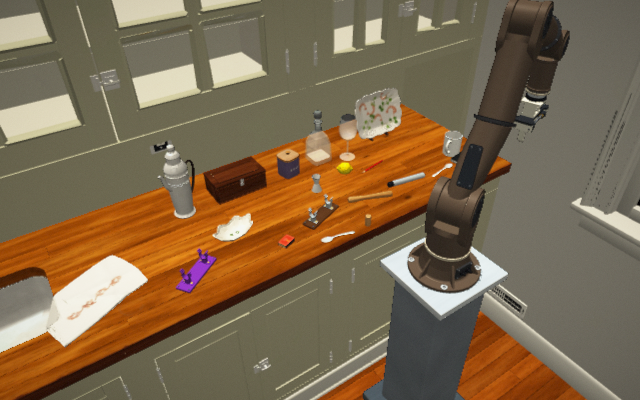

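The top view shows these candidates:
- **Steel muddler:** grey cylinder with a black foot at (450,202). Similar things are the wooden stick (393,202), the red rod (437,155), and the spoons (503,212) and (322,235).
- **Holder:** the brown board with clips at (328,195). The purple one at (177,195) is not meant.

I choose the grey cylinder and the brown holder. Next I measure both and check them in a close crop.

```bash
python3 - <<'E'
from h import *
d=np.load('c.npz');f=d['top'];P=d['ptop']
c=capture('top')
def cast(u,v,h):
    r=c['pose'][:3,:3]@np.array([(u-c['cx'])/c['fx'],(v-c['cy'])/c['fy'],1]);o=c['pose'][:3,3]
    return o+r*(h-o[2])/r[2]
hsv=cv2.cvtColor(f,cv2.COLOR_RGB2HSV)
def comp(m,u,v,w,h):
    k=np.zeros_like(m);k[v-h:v+h,u-w:u+w]=m[v-h:v+h,u-w:u+w]
    n,l,s,_=cv2.connectedComponentsWithStats(k.astype(np.uint8))
    i=1+s[1:,4].argmax();return np.argwhere(l==i)[:,::-1]
for nm,m,b,h in[('steel',(hsv[...,1]<90),(450,202,32,16),.018),('wood',None,(393,202,32,16),.012),('board',None,(328,195,32,20),.01)]:
    u,v,w,hh=b
    print(nm,'centre',cast(u,v,h).round(3),'P',P[v,u].round(3), 'hsv',hsv[v,u])
    if m is None: m=(hsv[...,2]<110) if nm=='board' else (P[...,2]>.009)&(P[...,2]<.05)
    q=comp(m,*b); r=cv2.minAreaRect(q.astype(np.float32)); bx=cv2.boxPoints(r)
    W=np.array([cast(*p,h) for p in bx])
    print(len(q),bx.round(1).tolist(),W.mean(0).round(4),'sides',np.linalg.norm(W-np.roll(W,1,0),axis=1).round(3))
    e=np.roll(W,1,0)-W;e=e[np.linalg.norm(e,axis=1).argmax()];print('yaw deg',np.degrees(np.arctan2(e[1],e[0]))%180)
m=(P[...,2]>.05)&(P[...,2]<.075);k=P[170:220,296:360][m[170:220,296:360]];print('tips',len(k),k.round(3)[:40].tolist())
cv2.imwrite('pics/crop.png',cv2.resize(f[165:230,290:490,::-1],None,fx=4,fy=4,interpolation=2))
E
```

```text
steel centre [ 0.453 -0.233  0.018] P [ 0.452 -0.231  0.024] hsv [ 95   7 214]
332 [[425.20001220703125, 201.0], [426.5, 194.5], [476.70001220703125, 204.5], [475.3999938964844, 211.10000610351562]] [ 0.4502 -0.2357  0.018 ] sides [0.176 0.024 0.177 0.024]
yaw deg 80.07190282346869
wood centre [ 0.448 -0.036  0.012] P [ 0.447 -0.034  0.021] hsv [ 16 133 207]
327 [[365.70001220703125, 196.3000030517578], [368.20001220703125, 189.89999389648438], [418.6000061035156, 210.0], [416.0, 216.39999389648438]] [ 0.4443 -0.0325  0.012 ] sides [0.187 0.024 0.188 0.024]
yaw deg 69.38192057398247
board centre [0.467 0.191 0.01 ] P [0.467 0.191 0.008] hsv [ 12 141 123]Traceback (most recent call last):
  File "<stdin>", line 16, in <module>
  File "<stdin>", line 11, in comp
ValueError: attempt to get argmax of an empty sequence
```

```bash
python3 - <<'E'
from h import *
d=np.load('c.npz');f=d['top'];P=d['ptop']
c=capture('top')
hsv=cv2.cvtColor(f,cv2.COLOR_RGB2HSV)
k=np.zeros((400,640),bool);k[172:220,296:362]=1
m=k&(hsv[...,1]<175)&(hsv[...,2]<150)
n,l,s,_=cv2.connectedComponentsWithStats(m.astype(np.uint8));i=1+s[1:,4].argmax();m=cv2.morphologyEx((l==i).astype(np.uint8),cv2.MORPH_CLOSE,np.ones((7,7)))
bx=cv2.boxPoints(cv2.minAreaRect(np.argwhere(m)[:,::-1].astype(np.float32)))
def cast(u,v,h):
    r=c['pose'][:3,:3]@np.array([(u-c['cx'])/c['fx'],(v-c['cy'])/c['fy'],1]);o=c['pose'][:3,3]
    return o+r*(h-o[2])/r[2]
W=np.array([cast(*p,.01) for p in bx]);print(bx.round(1).tolist(),W.round(3).tolist(),W.mean(0),np.linalg.norm(W-np.roll(W,1,0),axis=1).round(3))
e=np.roll(W,1,0)-W;e=e[np.linalg.norm(e,axis=1).argmax()];print('yaw',np.degrees(np.arctan2(e[1],e[0]))%180)
t=k&(P[...,2]>.04)&(P[...,2]<.075);print(P[t].round(3).tolist())
R=np.zeros((3,3))
from scipy.spatial.transform import Rotation as Ro
s=get_state();q=s['orientation'];R=Ro.from_quat(np.r_[q[1:],q[0]]).as_matrix();print(R.round(3))
print('to steel in tool', R.T@(np.array([.45,-.236,.25])-s['position']))
cv2.imwrite('pics/crop.png',cv2.resize(f[165:230,290:490,::-1],None,fx=4,fy=4,interpolation=2))
E
```

```text
[[301.8999938964844, 194.6999969482422], [348.1000061035156, 179.3000030517578], [353.1000061035156, 194.3000030517578], [306.8999938964844, 209.6999969482422]] [[0.466, 0.282, 0.01], [0.525, 0.122, 0.01], [0.472, 0.103, 0.01], [0.413, 0.263, 0.01]] [0.46890617 0.19230395 0.01      ] [0.055 0.171 0.056 0.17 ]
yaw 110.23785420097046
[[0.504, 0.146, 0.065], [0.5, 0.156, 0.064], [0.499, 0.153, 0.07], [0.5, 0.15, 0.065], [0.5, 0.147, 0.07], [0.497, 0.156, 0.066], [0.499, 0.152, 0.057], [0.497, 0.15, 0.064], [0.498, 0.146, 0.061], [0.498, 0.142, 0.059], [0.496, 0.156, 0.054], [0.495, 0.153, 0.059], [0.494, 0.149, 0.062], [0.495, 0.146, 0.06], [0.494, 0.155, 0.042], [0.495, 0.145, 0.042], [0.479, 0.142, 0.054], [0.478, 0.139, 0.056], [0.477, 0.136, 0.064], [0.477, 0.148, 0.04], [0.476, 0.145, 0.052], [0.474, 0.142, 0.063], [0.474, 0.139, 0.063], [0.474, 0.136, 0.064], [0.467, 0.247, 0.067], [0.466, 0.243, 0.071], [0.474, 0.148, 0.041], [0.47, 0.146, 0.064], [0.47, 0.142, 0.065], [0.47, 0.139, 0.066], [0.471, 0.135, 0.058], [0.463, 0.253, 0.066], [0.464, 0.247, 0.063], [0.463, 0.243, 0.072], [0.461, 0.253, 0.06], [0.462, 0.25, 0.056], [0.461, 0.246, 0.062], [0.461, 0.243, 0.062], [0.462, 0.24, 0.058], [0.46, 0.253, 0.046], [0.458, 0.25, 0.056], [0.458, 0.246, 0.059], [0.459, 0.243, 0.054], [0.44, 0.239, 0.063], [0.441, 0.236, 0.06], [0.44, 0.232, 0.064], [0.438, 0.242, 0.055], [0.437, 0.239, 0.062], [0.437, 0.236, 0.061], [0.437, 0.232, 0.066], [0.433, 0.242, 0.068], [0.433, 0.239, 0.068], [0.433, 0.236, 0.066]]
[[ 0.952  0.306 -0.   ]
 [ 0.306 -0.952  0.001]
 [-0.    -0.001 -1.   ]]
to steel in tool [ 0.35627025 -0.26243157 -0.00452557]
```

View pics/crop.png

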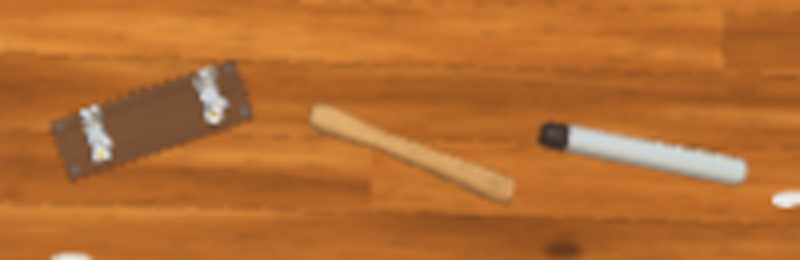

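The crop confirms it: grey muddler with black foot at crop (640,153), brown holder with two clips at (150,120), wooden stick at (410,150). The measured sizes fit too (176 × 24 mm, and 171 × 56 mm for the board). I move over the muddler now.

Emit:
arm_command --gripper '[9,9,9,9,9,9,9,9,9,9,9,9]' --pt "2.97 -2.19 0" --pt "2.97 -2.19 0" --pt "2.97 -2.19 0" --pt "2.97 -2.19 0" --pt "2.97 -2.19 0" --pt "2.97 -2.19 0" --pt "2.97 -2.19 0" --pt "2.97 -2.19 0" --pt "2.97 -2.19 0" --pt "2.97 -2.19 0" --pt "2.97 -2.19 0" --pt "2.97 -2.19 0" --twist '[0,0,0,0,0,0,0,0,0,0,0,0]'

```text
clock: 1.2
position: [0.4507, -0.2343, 0.2458]
orientation: [0.0, 0.988, 0.155, 0.0]
wrist_force: [0.8, -1.1, 0.0]
opening: 0.0898
finger_force: 0.0
```

Emit:
arm_command --gripper '[9,9,9,9,9,9,9,9,9,9,9,9]' --pt "0 0 0" --pt "0 0 0.5" --pt "0 0 1" --pt "0 0 1" --pt "0 0 1" --pt "0 0 1" --pt "0 0 1" --pt "0 0 1" --pt "0 0 1" --pt "0 0 1" --pt "0 0 0.5" --pt "0 0 0" --twist '[-6.2,-6.2,-6.2,-6.2,-6.2,-6.2,-6.2,-6.2,-6.2,-6.2,0,0]'

```text
clock: 2.2
position: [0.4493, -0.2357, 0.1546]
orientation: [-0.001, 0.768, 0.64, -0.0]
wrist_force: [0.1, 0.5, 0.9]
opening: 0.0901
finger_force: 0.0
```

```bash
cat >> h.py <<'E'
from scipy.spatial.transform import Rotation as Ro
def tool():
    s=get_state();q=s['orientation'];return s,Ro.from_quat(np.r_[q[1:],q[0]]).as_matrix()
class Wrist:
    def __init__(w):
        w.s,w.R=tool();w.c=capture('wrist');T=w.c['tool_from_camera']
        w.Rc=w.R@T[:3,:3];w.o=w.s['position']+w.R@T[:3,3]
    def cast(w,uv,h):
        c=w.c;uv=np.atleast_2d(uv).astype(float);x=(uv[:,0]-c['cx'])/c['fx'];y=(uv[:,1]-c['cy'])/c['fy']
        t=np.hypot(x,y);k=np.sinc(t/np.pi);d=np.stack([x*k,y*k,np.cos(t)],-1)@w.Rc.T
        return w.o+d*((h-w.o[2])/d[:,2])[:,None]
E
python3 - <<'E'
from h import *
w=Wrist();save(w.c,'w1.png');print(w.s['clock'],w.s['position'],w.R.round(3),w.s['joint_positions'],w.c['tool_from_camera'].round(3).tolist())
E
```

```text
2.2 [ 0.44928999 -0.23573225  0.15464493] [[ 0.181  0.984 -0.002]
 [ 0.984 -0.181  0.001]
 [ 0.001 -0.002 -1.   ]] [ 0.66765929  0.37967343 -0.37333056  1.94221377  0.17969814  0.85387782
  0.01813642] [[-0.0, -0.961, -0.277, 0.075], [1.0, -0.001, 0.0, 0.0], [-0.0, -0.277, 0.961, -0.138], [0.0, 0.0, 0.0, 1.0]]
```

View pics/w1.png

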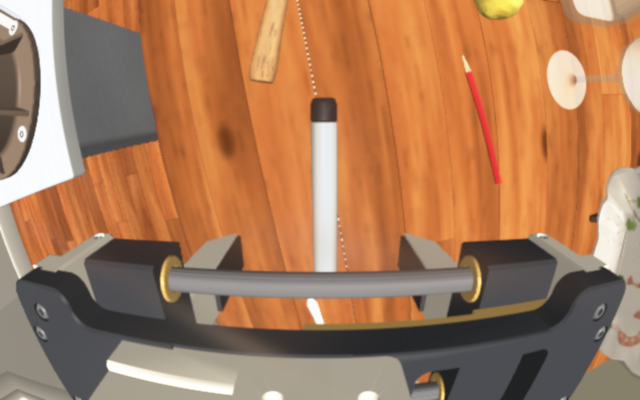

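The wrist view shows the muddler between the fingers, foot tip at (324,98), with its body running down to (325,270). I cast its edges for a correction.

```bash
python3 - <<'E'
from h import *
w=Wrist();hsv=cv2.cvtColor(w.c['frame'],cv2.COLOR_RGB2HSV)
L=[]
for r in(135,160,190,220,245):
    m=np.where(hsv[r,290:360,1]<80)[0]+290;p=w.cast([[m[0]-.5,r],[m[-1]+.5,r]],.012);L.append(p.mean(0));print(r,m[0],m[-1],p.mean(0).round(4),np.linalg.norm(p[1]-p[0]).round(4))
a=L[0]-L[-1];a/=np.linalg.norm(a);tip=w.cast([324,98],.012)[0]
mid=tip-.09*a;mid=L[2]+a*((mid-L[2])@a)
print('tip',tip,'mid',mid,'yaw',np.degrees(np.arctan2(a[1],a[0])),'tool yaw',np.degrees(np.arctan2(w.R[1,0],w.R[0,0])))
print('delta tool',w.R.T@(np.r_[mid[:2],.012]-w.s['position']))
E
```

```text
135 311 336 [ 0.463 -0.181  0.012] 0.0235
160 311 336 [ 0.4589 -0.2036  0.012 ] 0.0238
190 312 336 [ 0.4542 -0.2316  0.012 ] 0.0234
220 312 336 [ 0.4489 -0.2608  0.012 ] 0.0241
245 313 335 [ 0.4443 -0.2868  0.012 ] 0.0228
tip [ 0.46950608 -0.14796692  0.012     ] mid [ 0.45337007 -0.23650976  0.012     ] yaw 79.96027712019712 tool yaw 79.56882004473027
delta tool [-2.27446286e-05  3.82501316e-03  1.43380610e-01]
```

Emit:
arm_command --gripper '[9,9,9,9,9,9,9,9]' --pt "0 0.38 1" --pt "0 0 2.5" --pt "0 0 2.5" --pt "0 0 2.5" --pt "0 0 2" --pt "0 0 1.6" --pt "0 0 1" --pt "0 0 0" --twist '[0,0,0,0,0,0,0,0]' --squeeze 40

```text
clock: 2.97
position: [0.4531, -0.2361, 0.0229]
orientation: [-0.001, 0.767, 0.641, -0.001]
wrist_force: [-0.9, 1.1, 0.7]
opening: 0.0903
finger_force: 0.0
```

Emit:
arm_command --gripper '[1.5,1.5,1.5,1.5,1.5,1.5,1.5,1.5,1.5,1.5]' --pt "0 0 0" --pt "0 0 0" --pt "0 0 0" --pt "0 0 0" --pt "0 0 0" --pt "0 0 0" --pt "0 0 0" --pt "0 0 0" --pt "0 0 0" --pt "0 0 0" --twist '[0,0,0,0,0,0,0,0,0,0]' --squeeze 40

```text
clock: 3.8
position: [0.4538, -0.2366, 0.0247]
orientation: [-0.0, 0.767, 0.641, -0.0]
wrist_force: [0.4, -0.6, 0.3]
opening: 0.0276
finger_force: 0.0
```

Not closed yet, so I wait a little.

Emit:
arm_command --gripper '[1.5,1.5,1.5,1.5,1.5]' --pt "0 0 0" --pt "0 0 0" --pt "0 0 0" --pt "0 0 0" --pt "0 0 0" --twist '[0,0,0,0,0]'

```text
clock: 4.22
position: [0.4537, -0.2365, 0.0247]
orientation: [-0.0, 0.767, 0.641, -0.0]
wrist_force: [0.1, 0.1, -1.4]
opening: 0.0225
finger_force: 40.0
```

Emit:
arm_command --gripper '[1.5,1.5,1.5,1.5,1.5,1.5,1.5,1.5]' --pt "0 0 -1" --pt "0 0 -2" --pt "0 0 -3" --pt "0 0 -3" --pt "0 0 -3" --pt "0 0 -2" --pt "0 0 -1" --pt "0 0 0" --twist '[0,0,0,0,0,0,0,0]'

```text
clock: 4.88
position: [0.455, -0.237, 0.1772]
orientation: [0.002, 0.767, 0.641, 0.001]
wrist_force: [0.7, -0.2, -2.1]
opening: 0.023
finger_force: 40.0
```

Emit:
arm_command --gripper '[1.5,1.5,1.5,1.5,1.5,1.5,1.5,1.5,1.5,1.5,1.5,1.5]' --pt "3.54 -0.515 0" --pt "3.54 -0.515 0" --pt "3.54 -0.515 0" --pt "3.54 -0.515 0" --pt "3.54 -0.515 0" --pt "3.54 -0.515 0" --pt "3.54 -0.515 0" --pt "3.54 -0.515 0" --pt "3.54 -0.515 0" --pt "3.54 -0.515 0" --pt "3.54 -0.515 0" --pt "3.54 -0.515 0" --twist '[0,0,0,0,0,0,0,0,0,0,0,0]'

```text
clock: 5.88
position: [0.4671, 0.1937, 0.1731]
orientation: [-0.0, 0.767, 0.641, -0.001]
wrist_force: [1.9, -0.6, -1.8]
opening: 0.0228
finger_force: 40.0
```

Emit:
arm_command --gripper '[1.5,1.5,1.5,1.5,1.5,1.5,1.5,1.5]' --pt "0 0 0" --pt "0 0 0" --pt "0 0 0" --pt "0 0 0" --pt "0 0 0" --pt "0 0 0" --pt "0 0 0" --pt "0 0 0" --twist '[-5.1,-5.1,-5.1,-5.1,-5.1,-5.1,0,0]'

```text
clock: 6.55
position: [0.4676, 0.1921, 0.1735]
orientation: [-0.001, 0.572, 0.82, -0.001]
wrist_force: [0.2, -0.1, -1.6]
opening: 0.0229
finger_force: 40.0
```

```bash
python3 - <<'E'
from h import *
w=Wrist();save(w.c,'w2.png');print(w.s['clock'],w.s['position'],w.s['wrist_force'],np.degrees(np.arctan2(w.R[1,0],w.R[0,0])),w.s['joint_positions'])
E
```

```text
6.55 [0.46758809 0.19206267 0.17349866] [ 0.15286096 -0.10704992 -1.56800983] 110.24317324190723 [ 0.00918994  0.40342335 -0.6566961   1.9092988   0.30229602  0.9307132
 -0.43884128]
```

View pics/w2.png

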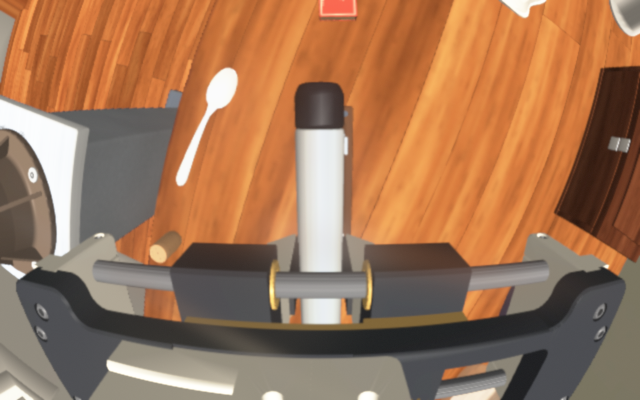

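The wrist view shows the held muddler (foot tip (320,83)) covering the holder, with only the board's edge visible at x≈352. I step 7 cm aside to see the holder clearly.

Emit:
arm_command --gripper '[1.5,1.5,1.5,1.5,1.5]' --pt "0 -2 0" --pt "0 -3 0" --pt "0 -2 0" --pt "0 0 0" --pt "0 0 0" --twist '[0,0,0,0,0]'

```text
clock: 7.02
position: [0.402, 0.1676, 0.1747]
orientation: [0.0, 0.571, 0.821, -0.0]
wrist_force: [0.9, -0.0, -0.9]
opening: 0.0228
finger_force: 40.0
```

```bash
python3 - <<'E'
from h import *
w=Wrist();save(w.c,'w3.png');print(w.s['position'],np.degrees(np.arctan2(w.R[1,0],w.R[0,0])))
E
```

```text
[0.40202738 0.16757106 0.17465568] 110.29533923239087
```

View pics/w3.png

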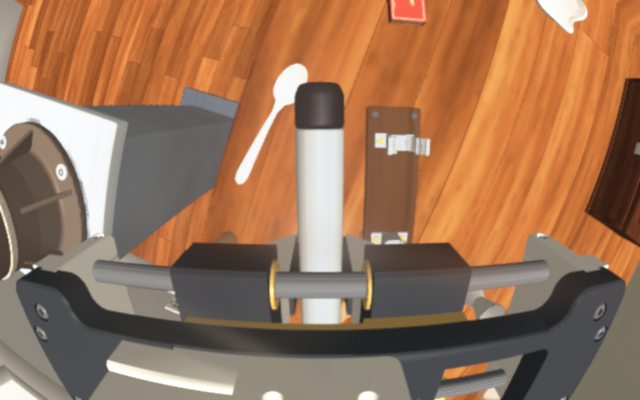

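The holder stands clear at x 366–420, from row 107 down. The far clip is at (403,143) and the near one at (389,238). I measure board edges and the held cylinder.

```bash
python3 - <<'E'
from h import *
w=Wrist();f=w.c['frame'];hsv=cv2.cvtColor(f,cv2.COLOR_RGB2HSV)
t=lambda P:(P-w.s['position'])@w.R
z=w.s['position'][2]-.0127
for r in(115,125,165,180,195,210,225):
    m=np.where((hsv[r,350:440,1]<175)&(hsv[r,350:440,2]<140))[0]+350
    p=t(w.cast([[m[0]-.5,r],[m[-1]+.5,r]],.01));print('board',r,m[0],m[-1],p[:,1].round(4),'mid',p[:,1].mean().round(4),'w',(p[1,1]-p[0,1]).round(4),'x',p[:,0].mean().round(4))
c=[r for r in range(95,125) if (hsv[r,395,1]<175)&(hsv[r,395,2]<140)][0]
print('far end row',c,t(w.cast([[370,c-.5],[395,c-.5],[415,c-.5]],.01)).round(4).tolist())
for r in(140,160,180,200,220):
    m=np.where(hsv[r,280:350,1]<60)[0]+280
    p=t(w.cast([[m[0]-.5,r],[m[-1]+.5,r]],z));print('cyl',r,m[0],m[-1],p.mean(0).round(4),(p[1,1]-p[0,1]).round(4))
print('tip',t(w.cast([[320,83]],z)).round(4),'joint',t(w.cast([[320,129]],z)).round(4))
E
```

```text
board 115 365 417 [0.0432 0.0972] mid 0.0702 w 0.054 x 0.076
board 125 365 416 [0.0434 0.0965] mid 0.0699 w 0.0531 x 0.066
board 165 364 415 [0.0433 0.0974] mid 0.0703 w 0.0542 x 0.0257
board 180 364 414 [0.0437 0.0974] mid 0.0706 w 0.0537 x 0.0102
board 195 364 414 [0.0443 0.0986] mid 0.0714 w 0.0544 x -0.0056
board 210 363 412 [0.0438 0.0978] mid 0.0708 w 0.054 x -0.0219
board 225 362 410 [0.0435 0.0971] mid 0.0703 w 0.0537 x -0.0386
far end row 108 [[0.0824, 0.0486, 0.1648], [0.0834, 0.0736, 0.1649], [0.0845, 0.0944, 0.1649]]
cyl 140 296 343 [ 0.0624 -0.0002  0.0127] 0.0233
cyl 160 296 343 [ 0.0525 -0.0003  0.0127] 0.0236
cyl 180 297 343 [ 0.0424 -0.      0.0127] 0.0234
cyl 200 297 342 [ 0.0321 -0.0003  0.0127] 0.0233
cyl 220 298 342 [ 0.0213 -0.      0.0127] 0.0232
tip [[0.0901 0.     0.0127]] joint [[0.0677 0.     0.0127]]
```

Emit:
arm_command --gripper '[1.5,1.5,1.5,1.5,1.5,1.5,1.5,1.5,1.5,1.5,1.5]' --pt "-0.25 2.05 0" --pt "0 3 0" --pt "0 2 0" --pt "0 0 0" --pt "0 0 1" --pt "0 0 2" --pt "0 0 2" --pt "0 0 2" --pt "0 0 1" --pt "0 0 0" --pt "0 0 0" --twist '[0,0,0,0,0,0,0,0,0,0,0]'

```text
clock: 8.03
position: [0.469, 0.1903, 0.0944]
orientation: [-0.0, 0.571, 0.821, -0.001]
wrist_force: [0.2, 1.1, -1.2]
opening: 0.0228
finger_force: 40.0
```

```bash
python3 - <<'E'
from h import *
w=Wrist();s=w.s;print(s['position'],s['wrist_force'],np.degrees(np.arctan2(w.R[1,0],w.R[0,0])))
g=np.array([.40203,.16757])+np.array([[-.347,.938],[.938,.347]]).T@np.array([-.0025,.0707]);print('target',g,'err tool',w.R.T@np.r_[g-s['position'][:2],0])
c=capture('top');f=c['frame'][150:250,270:400,::-1];cv2.imwrite('pics/t2.png',cv2.resize(np.hstack([f,]),None,fx=5,fy=5,interpolation=2))
E
```

```text
[0.4689748  0.19025828 0.09441558] [ 0.17741598  1.10332646 -1.24822316] 110.41667447309413
target [0.4692141 0.1897579] err tool [-5.52421656e-04  4.97103230e-05 -1.18962716e-07]
```

Emit:
arm_command --gripper '[1.5,1.5,1.5,1.5,1.5,1.5,1.5,1.5,1.5,1.5]' --pt "0 0 0.5" --pt "0 0 0.5" --pt "0 0 0.5" --pt "0 0 0.5" --pt "0 0 0.5" --pt "0 0 0.5" --pt "0 0 0.4" --pt "0 0 0.3" --pt "0 0 0" --pt "0 0 0" --twist '[0,0,0,0,0,0,0,0,0,0]'

```text
clock: 8.97
position: [0.4709, 0.191, 0.0579]
orientation: [0.0, 0.571, 0.821, 0.001]
wrist_force: [6.4, 2.3, -2.5]
opening: 0.023
finger_force: 40.0
```

Emit:
arm_command --gripper '[1.5,1.5,1.5,1.5]' --pt "0 0.1 0.2" --pt "0 0.1 0.1" --pt "0 0 0" --pt "0 0 0" --twist '[0,0,0,0]'

```text
clock: 9.3
position: [0.4717, 0.1914, 0.0568]
orientation: [0.001, 0.571, 0.821, 0.0]
wrist_force: [-7.7, -3.5, 36.4]
opening: 0.0232
finger_force: 40.0
```

There is a firm upward reaction of 36 N, so the muddler sits on the saddle at about the right height. I relieve the push, release and withdraw.

Emit:
arm_command --gripper '[1.5,1.5,9,9,9,9,9,9,9,9,9,9]' --pt "0 0 -0.2" --pt "0 0 0" --pt "0 0 0" --pt "0 0 0" --pt "0 0 0" --pt "0 0 0" --pt "0 0 0" --pt "0 0 0" --pt "0 0 0" --pt "0 0 0" --pt "0 0 0" --pt "0 0 0" --twist '[0,0,0,0,0,0,0,0,0,0,0,0]'

```text
clock: 10.3
position: [0.4714, 0.191, 0.0567]
orientation: [0.0, 0.571, 0.821, -0.0]
wrist_force: [-0.6, 0.1, 0.0]
opening: 0.085
finger_force: 0.0
```

Emit:
arm_command --gripper '[9,9,9,9,9,9,9,9,9,9,9,9]' --pt "0 0 -0.5" --pt "0 0 -1" --pt "0 0 -2" --pt "0 0 -2" --pt "0 0 -2" --pt "0 0 -2" --pt "0 0 -2" --pt "0 0 -2" --pt "0 0 -1" --pt "0 0 -0.5" --pt "0 0 0" --pt "0 0 0" --twist '[0,0,0,0,0,0,0,0,0,0,0,0]'

```text
clock: 11.3
position: [0.4712, 0.1907, 0.2063]
orientation: [-0.0, 0.571, 0.821, -0.0]
wrist_force: [0.1, 0.2, -1.0]
opening: 0.0902
finger_force: 0.0
```

```bash
python3 - <<'E'
from h import *
w=Wrist();f=w.c['frame'];save(w.c,'w4.png');hsv=cv2.cvtColor(f,cv2.COLOR_RGB2HSV);s=w.s
print(s['position'],s['wrist_force'],s['opening'])
t=lambda P:(P-w.s['position'])@w.R
for r in(120,150,180,210,235):
    m=np.where(hsv[r,280:360,1]<60)[0]+280
    if len(m):p=w.cast([[m[0]-.5,r],[m[-1]+.5,r]],.045);print(r,m[0],m[-1],p.mean(0).round(4),np.linalg.norm(p[1]-p[0]).round(4))
c=capture('scene');P=pts(c);print('scene max z along muddler',)
k=(np.abs((P[...,0]-.469)*-.347+(P[...,1]-.19)*.938)<.085)&(np.abs((P[...,0]-.469)*.938+(P[...,1]-.19)*.347)<.02)&(P[...,2]>.03)&(P[...,2]<.1)
y=((P[...,0]-.469)*-.347+(P[...,1]-.19)*.938)[k];z=P[...,2][k]
for a in np.arange(-.08,.08,.02):
    q=z[(y>=a)&(y<a+.02)]; print(round(a,2),len(q),np.percentile(q,90).round(3) if len(q) else '')
E
```

```text
[0.4711967  0.19067297 0.20625199] [ 0.10606499  0.18344506 -0.97414069] 0.09019296192576842
120 311 331 [0.4478 0.2561 0.045 ] 0.0201
150 309 333 [0.458  0.2288 0.045 ] 0.0242
180 309 333 [0.4683 0.2009 0.045 ] 0.0247
210 310 332 [0.4792 0.1717 0.045 ] 0.0233
235 308 334 [0.4887 0.1461 0.045 ] 0.0282
scene max z along muddler
-0.08 20 0.056
-0.06 42 0.06
-0.04 25 0.054
-0.02 22 0.057
0.0 25 0.054
0.02 23 0.057
0.04 35 0.059
0.06 34 0.059
```

View pics/w4.png

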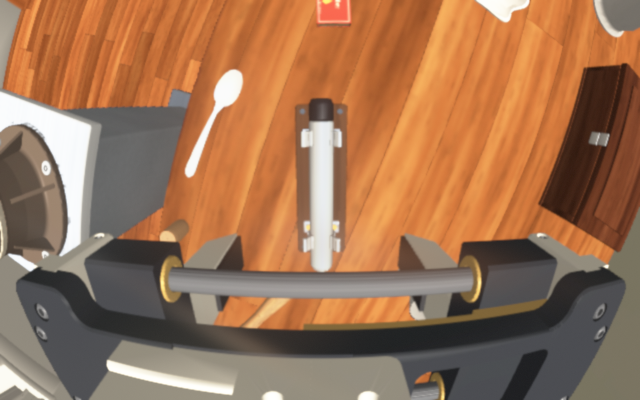

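The muddler lies in both clips, which are visible beside it at (321,137) and (321,240). Its top is about 57 mm high along its whole length, so it is level at the home height. The gripper is clear.

```bash
python3 -c "
from cell import hand_in;print(hand_in())"
```

```text
the job is handed in; nothing more can be done
None
```

The steel muddler is pressed home in both clips of the brown holder and released, the wooden muddler was not touched, and the job was handed in at about 11 s on the robot's clock; no verdict came back.

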